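# Lid the filled ball jars from two stacks

## Task

Take the two stacks of lids apart and close each of the four open jars with the lid of the same colour as the balls in it, plug down into the mouth and lying flat on the rim. Never let a lid tip over on its side, and leave the black cap and the screwdriver where they are.

Things in the scene. Friction and masses are not known exactly. Their poses are not given: they have to be found in the camera images.
- lid_red: loose large round red plastic jar lid: a ribbed disc 66 mm across and 26 mm thick (ribs stand 1 mm proud, look only), flat on top, with a white round plug 40 mm across and 10 mm deep under its middle; 36 mm tall in all, 60 g (varies by a third). Origin: centre of the plug's underside, z up; so the disc spans z = 10 to 36 mm. At the start it stands on the bench at the bottom of one of the two stacks, with a small lid on it.
- lid_green: loose large round green plastic jar lid: a ribbed disc 66 mm across and 26 mm thick (ribs stand 1 mm proud, look only), flat on top, with a white round plug 40 mm across and 10 mm deep under its middle; 36 mm tall in all, 60 g (varies by a third). Origin: centre of the plug's underside, z up; so the disc spans z = 10 to 36 mm. At the start it stands on the bench at the bottom of one of the two stacks, with a small lid on it.
- lid_blue: loose small round blue plastic jar lid: a ribbed disc 44 mm across and 26 mm thick (ribs stand 1 mm proud, look only), flat on top, with a white round plug 22 mm across and 10 mm deep under its middle; 36 mm tall in all, 40 g (varies by a third). Origin: centre of the plug's underside, z up; so the disc spans z = 10 to 36 mm. At the start it stands on top of one of the two large lids, within 4 mm of its middle, with its origin 36 mm above the bench; which one varies.
- lid_yellow: loose small round yellow plastic jar lid: a ribbed disc 44 mm across and 26 mm thick (ribs stand 1 mm proud, look only), flat on top, with a white round plug 22 mm across and 10 mm deep under its middle; 36 mm tall in all, 40 g (varies by a third). Origin: centre of the plug's underside, z up; so the disc spans z = 10 to 36 mm. At the start it stands on top of one of the two large lids, within 4 mm of its middle, with its origin 36 mm above the bench; which one varies.
- jar_red: large open clear plastic jar, fixed to the bench in a red ring holder (86 mm across, 12 mm tall), filled with red balls to 14 mm below its rim. 68 mm across outside, wall 4 mm, mouth 60 mm across, rim 60 mm above the bench. Origin: centre of its underside on the bench, z up. When the red lid is on, its plug is in the mouth and its disc lies flat on the rim, so the lid's origin is 50 mm above the jar's.
- jar_green: large open clear plastic jar, fixed to the bench in a green ring holder (86 mm across, 12 mm tall), filled with green balls to 14 mm below its rim. 68 mm across outside, wall 4 mm, mouth 60 mm across, rim 60 mm above the bench. Origin: centre of its underside on the bench, z up. When the green lid is on, its plug is in the mouth and its disc lies flat on the rim, so the lid's origin is 50 mm above the jar's.
- jar_blue: small open clear plastic jar, fixed to the bench in a blue ring holder (66 mm across, 12 mm tall), filled with blue balls to 14 mm below its rim. 48 mm across outside, wall 4 mm, mouth 40 mm across, rim 50 mm above the bench. Origin: centre of its underside on the bench, z up. When the blue lid is on, its plug is in the mouth and its disc lies flat on the rim, so the lid's origin is 40 mm above the jar's.
- jar_yellow: small open clear plastic jar, fixed to the bench in a yellow ring holder (66 mm across, 12 mm tall), filled with yellow balls to 14 mm below its rim. 48 mm across outside, wall 4 mm, mouth 40 mm across, rim 50 mm above the bench. Origin: centre of its underside on the bench, z up. When the yellow lid is on, its plug is in the mouth and its disc lies flat on the rim, so the lid's origin is 40 mm above the jar's.
- black_cap: bystander: loose plain black screw cap on the bench, 44 mm across, 24 mm tall. Origin: centre of its underside. To be left where it is.
- screwdriver: bystander: loose screwdriver with an orange handle lying on the bench roughly along x, about 160 mm long. Origin: under its middle, on the bench. To be left where it is.

How it is judged:
At the end, for the whole second after the job is handed in: Each of the four lids lies on the jar with balls of its own colour: centre within 10 mm of the jar's axis, plug in the mouth and disc on the rim (height within 3 mm of seated), level within 0.06 rad, released and at rest (horizontal distance between lid_red and jar_red below 0.01 m and z of lid_red in the frame of jar_red between 0.047 and 0.053 m and angle between each of lid_red, lid_green, lid_blue, lid_yellow's own z axis and vertical below 0.06 rad and linear speed of each of lid_red, lid_green, lid_blue, lid_yellow below 0.02 m/s and angular speed of each of lid_red, lid_green, lid_blue, lid_yellow below 0.2 rad/s and horizontal distance between lid_green and jar_green below 0.01 m and z of lid_green in the frame of jar_green between 0.047 and 0.053 m and horizontal distance between lid_blue and jar_blue below 0.01 m and z of lid_blue in the frame of jar_blue between 0.037 and 0.043 m and horizontal distance between lid_yellow and jar_yellow below 0.01 m and z of lid_yellow in the frame of jar_yellow between 0.037 and 0.043 m); the robot touches nothing.
It fails at once if a lid is tipped over (more than 1 rad from upright) (angle between any of lid_red, lid_green, lid_blue, lid_yellow's own z axis and vertical above 1 rad).
It fails at once if the black cap or the screwdriver is moved by more than 25 mm (distance of any of black_cap, screwdriver from where it was at the start of the episode above 0.025 m).
It also fails if it takes over 112 s, if anything falls off the work surface, if the arm or the gripper's body presses on something with over 40 N, if the wrist force passes 120 N, or if a joint passes its speed limit or range.

## Robot

A 6-joint arm with a two-finger parallel gripper is mounted at the origin on the work surface. World frame = base frame: x ahead of the robot, y to its left, z up, the work surface at z = 0. Lengths are in m, angles in rad, forces in N, time in s.
With the tool pointing down it reaches from about 0.3 to 0.775 m from the base axis. Payload 14.6 kg.
Tool frame: the origin (TCP) lies at the very end of the fingers, on their centre line; the grasp point (between the pads) lies 19 mm behind it; y points along the fingers, x is the direction in which the jaws open and shut, and the axes are right-handed (so a half turn about y gives the same grasp; the last joint's range is limited). The gripper opens to 94 mm and grips with 3 to 60 N. Pads are 16 mm wide; open, the fingers measure 119 mm over their backs; the gripper's body (75 mm by 177 mm) begins 78 mm behind the grasp point.
Start: joints at [-1.233, 0.3, 1.521, -0, 1.321, -0.067], TCP at [0.217, -0.506, 0.205] pointing down, gripper open.
Joint ranges: [-3.03, 3.03], [-0.79, 2.21], [0.23, 2.52], [-1.04, 4.18], [0, 3.07], [-2.55, 2.55]. Speed limits (rad/s): [2.22, 2.22, 2.57, 3.14, 3.14, 3.14].

## Interface

Orientations are given as [roll, pitch, yaw] about the fixed x, y, z axes, in that order (R = Rz(yaw) Ry(pitch) Rx(roll)).
In Python, from station import * gives the robot as it stands.
- The arm moves only by the tool send_rows, never from a script. Its argument "series" is text: rows parted by semicolons, each of 7 numbers parted by spaces: the turn, a rotation vector about the tool's x, y, z in units of 5 degrees (1.0 is 5 degrees), then the shift along the tool's x, y, z in cm, then the opening, from -1 (shut) to 1 (fully open). A call has exactly 10 rows; each row is the pose to reach, as a shift and turn from the pose commanded when the call began, along the tool's axes at that moment; what a row does not reach only later rows make up. A row lasts 1/12 s, in which the tool goes at most 41.7 mm and 7.16 degrees, less where a joint would pass 70% of its speed; a pose out of reach is approached as far as the arm can. A call with a gripper value outside its range is refused whole. The fingers move at their own pace and stop on an object; "newtons" is the grip in N (left out, the last holds). Time passes only in rows, so rows that repeat a pose let the fingers close, or fill a call up. It gives the time, the measured TCP pose, the force and the opening at its end, in the units of the state.
- get_obs(): the state, without advancing time (a new reading comes with each control period).
- camera(name): name is "scene" or "side" or "wrist"; returns the picture (420x560x3 uint8, red, green, blue); there is no depth.
- camera_info(name): a dict with "K" (3x3 intrinsics, pixels), "R" (3x3) and "t" (3): a world point X has camera coordinates R X + t; the wrist camera has in their place "mount" (4x4, takes a point from camera to tool coordinates, whose origin is the TCP and whose axes are the tool frame's). Camera axes: x right, y down, z forward; pixel columns grow to the right and rows downward; lengths in m; the calibration is good to about 2 mm. A picture is of the moment at which its call begins: read the wrist's pose just before it. camera_info takes no time and is no camera call.
- hand_in(): hands the job in, once; it reports no verdict.
The state is a dict: "time_s": time; "qpos": joint angles; "joint_vel": joint speeds; "tau": joint torques, N m; "ee_pos": TCP position; "eef_rot": TCP orientation; "force": force on the tool from outside, world axes, zero at the start; "moment": the same for the moment, N m; "grip_width": finger opening in m.
Only numpy, scipy, OpenCV 4.12 (cv2) and the standard library are available. Lean on these libraries where they do the work, as an engineer would, in place of code of your own. Each camera call takes 0.05 s, during which the arm holds its last target. There are 200 camera calls.

## Working session

There is one attempt and no reset: what is moved stays moved. The work goes in short steps, Python scripts to look and compute and a tool call to move; the robot and the scene stay as the last step left them, time stands still between calls to the robot, and variables do not carry over. Pictures are saved under pics/ and viewed, on a budget of 14 in all, crops included, one or two more only if the job needs it, and the job is handed in when it is done.

Besides the shell and the picture viewer there is one more tool, called after ">>>" by a JSON object that holds its "name" and its "arguments". send_rows: Moves the arm, as the interface text tells. Its arguments: {"type":"object","properties":{"series":{"type":"string"},"newtons":{"type":"number"}},"required":["series"]}

```bash
mkdir -p pics; ls; python3 - <<'E'
from station import *
import cv2,numpy as np
a=camera("scene");b=camera("side")
cv2.imwrite("pics/scene0.png",a[...,::-1]);cv2.imwrite("pics/side0.png",b[...,::-1])
for n in("scene","side","wrist"):print(n,camera_info(n))
print(get_obs())
E
```

```text
pics
scene {'K': array([[517.25350598,   0.        , 275.80432845],
       [  0.        , 517.25350598, 209.32566899],
       [  0.        ,   0.        ,   1.        ]]), 'R': array([[ 0.87902633,  0.47639103,  0.01908669],
       [ 0.3451714 , -0.60826612, -0.71475102],
       [-0.32889119,  0.63487315, -0.6991185 ]]), 't': array([-0.47084051, -0.13024022,  1.32760141])}
side {'K': array([[537.83751072,   0.        , 285.62858249],
       [  0.        , 537.83751072, 216.18487463],
       [  0.        ,   0.        ,   1.        ]]), 'R': array([[-0.99106117, -0.13211414,  0.01853661],
       [-0.07861078,  0.46605603, -0.88125599],
       [ 0.10778728, -0.87483578, -0.47227563]]), 't': array([0.52318566, 0.1100832 , 1.02412358])}
wrist {'K': array([[342.38944636,   0.        , 287.25864198],
       [  0.        , 342.38944636, 209.63278071],
       [  0.        ,   0.        ,   1.        ]]), 'mount': array([[ 9.99998218e-01,  1.77890598e-03, -6.31884578e-04,
         8.01335882e-04],
       [ 1.08634283e-03, -2.68514629e-01,  9.63274994e-01,
        -1.79067306e-01],
       [ 1.54390539e-03, -9.63273964e-01, -2.68516083e-01,
         7.85081985e-02],
       [ 0.00000000e+00,  0.00000000e+00,  0.00000000e+00,
         1.00000000e+00]])}
{'time_s': 0.1, 'qpos': array([-1.23261481e+00,  3.00420619e-01,  1.52153121e+00,  3.10253147e-06,
        1.32072733e+00, -6.66062499e-02]), 'joint_vel': array([-2.85351161e-05, -2.21451679e-03, -7.29783593e-04, -6.00257246e-04,
        8.14219905e-04, -9.56524406e-04]), 'tau': array([ 1.55457914e-03, -5.32649946e+01, -3.53286195e+01,  7.10146339e-02,
        2.34560575e-02, -6.10813800e-05]), 'ee_pos': array([ 0.21651522, -0.50531935,  0.20493513]), 'eef_rot': array([-1.57072101e+00,  1.08389695e-03, -1.16600929e+00]), 'force': array([ 0.73185619,  0.73230031, -0.27261942]), 'moment': array([-0.00630316, -0.00527523, -0.03617419]), 'grip_width': 0.09374603354938395}
```

View pics/scene0.png

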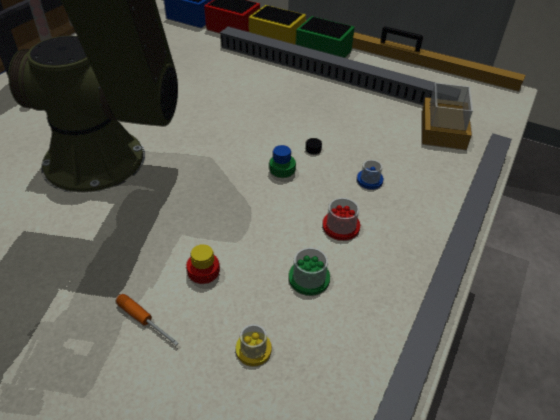

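View pics/side0.png

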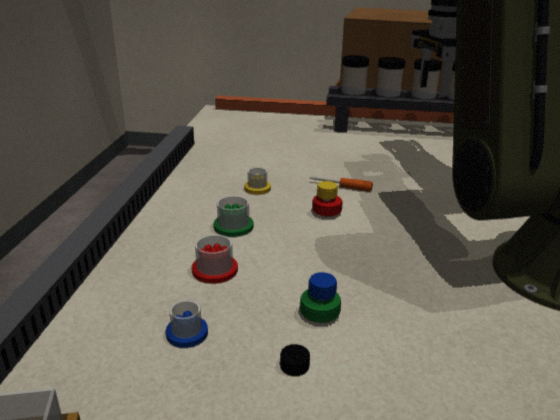

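The scene view shows yellow on red (202,265), blue on green (282,165), with the black cap (314,146) close to the latter. Jars: blue (371,175), red (342,220), green (309,270), yellow (254,345). Next come coarse positions from both views.

```bash
cat > h.py <<'E'
from station import *
import cv2,numpy as np
from scipy.spatial.transform import Rotation as Rn
def cam(n):
    i=camera_info(n);K=i["K"]
    if n=="wrist":
        o=get_obs();T=np.eye(4);T[:3,:3]=Rn.from_euler("xyz",o["eef_rot"]).as_matrix();T[:3,3]=o["ee_pos"]
        W=T@i["mount"];R=W[:3,:3].T;t=-R@W[:3,3]
    else:R,t=i["R"],i["t"]
    return K,R,t,camera(n)
def ray(c,uv,z):
    K,R,t=c[:3];d=R.T@np.linalg.solve(K,[*uv,1]);o=-R.T@t
    return o+d*(z-o[2])/d[2]
def proj(c,X):
    p=c[0]@(c[1]@np.asarray(X)+c[2]);return p[:2]/p[2]
HUE={"red":[(0,6),(172,180)],"yellow":[(22,36)],"green":[(50,85)],"blue":[(100,125)]}
def mask(im,col,s=110,v=45):
    h=cv2.cvtColor(im,cv2.COLOR_RGB2HSV);m=0
    for a,b in HUE[col]:m=m|cv2.inRange(h,(a,s,v),(b,255,255))
    return m
def comps(im,col,amin=60,**k):
    n,l,st,ce=cv2.connectedComponentsWithStats(cv2.morphologyEx(mask(im,col,**k),cv2.MORPH_CLOSE,np.ones((3,3))))
    return [(ce[i],st[i],l==i) for i in range(1,n) if st[i,4]>=amin]
E
python3 - <<'E'
from h import *
for n in("scene","side"):
    c=cam(n)
    for col in HUE:
        for ce,st,_ in comps(c[3],col):
            print(n,col,ce.round(),st,ray(c,ce,.012)[:2].round(3),ray(c,ce,.059)[:2].round(3))
E
```

```text
scene red [227.  17.] [205   0  55  33 971] [-0.135  0.86 ] [-0.077  0.772]
scene red [343. 211.] [332 205  23  13 212] [0.642 0.128] [0.656 0.082]
scene red [340. 231.] [323 214  37  26 327] [0.66  0.069] [0.673 0.025]
scene red [203. 272.] [186 256  34  28 524] [ 0.462 -0.177] [ 0.486 -0.206]
scene yellow [275.  27.] [249   5  57  39 976] [0.055 0.88 ] [0.102 0.791]
scene yellow [202. 256.] [191 244  22  25 440] [ 0.435 -0.141] [ 0.461 -0.173]
scene yellow [253. 339.] [243 332  20  14 197] [ 0.629 -0.261] [ 0.644 -0.285]
scene yellow [253. 354.] [236 338  36  28 428] [ 0.646 -0.288] [ 0.66  -0.311]
scene green [325.  32.] [297  16  58  25 221] [0.226 0.938] [0.264 0.845]
scene green [283. 165.] [270 157  25  14 144] [0.443 0.208] [0.469 0.157]
scene green [310. 264.] [298 256  26  16 289] [ 0.644 -0.049] [ 0.658 -0.086]
scene green [308. 282.] [289 266  41  27 269] [ 0.661 -0.095] [ 0.674 -0.129]
scene blue [194.   2.] [181   0  26   7  92] [-0.319  0.912] [-0.25   0.821]
scene blue [281. 153.] [273 145  18  18 249] [0.418 0.248] [0.445 0.194]
scene blue [369. 182.] [357 171  26  18 196] [0.657 0.254] [0.67  0.201]
side red [327. 206.] [313 196  30  21 473] [ 0.457 -0.185] [ 0.454 -0.093]
side red [213. 249.] [201 243  26  13 187] [0.668 0.036] [0.647 0.11 ]
side red [215. 274.] [192 258  46  25 485] [0.643 0.12 ] [0.624 0.187]
side yellow [327. 189.] [317 181  21  19 312] [ 0.463 -0.277] [ 0.46  -0.176]
side yellow [257. 189.] [244 182  27  13 196] [ 0.631 -0.251] [ 0.613 -0.153]
side green [234. 227.] [214 218  39  18 184] [ 0.646 -0.053] [0.627 0.028]
side green [320. 304.] [301 290  40  24 416] [0.445 0.179] [0.443 0.241]
side blue [323. 285.] [309 273  28  27 584] [0.445 0.125] [0.442 0.191]
side blue [187. 336.] [166 319  42  28 497] [0.643 0.293] [0.624 0.346]
```

>>> {"name": "send_rows", "arguments": {"series": "0 -1.4 0 -3.5 -1.5 4.2 1;0 -2.8 0 -7 -3 8.4 1;0 -4.2 0 -10.5 -4.5 12.6 1;0 -5.6 0 -13 -6 16.8 1;0 -7 0 -16 -7.5 21 1;0 -8.4 0 -19 -9 25 1;0 -9.8 0 -22 -10.5 29 1;0 -11.2 0 -25 -12 33 1;0 -12.6 0 -28 -13 37 1;0 -13.36 0 -31 -14 41 1", "newtons": 20}}

```text
time_s: 1.03
ee_pos: [0.4152, -0.155, 0.3188]
eef_rot: [-1.571, -0.001, 0.007]
force: [0.6, -0.6, -0.0]
grip_width: 0.0944
```

>>> {"name": "send_rows", "arguments": {"series": "0 0 0 3 0 4 1;0 0 0 6 -1 8 1;0 0 0 9 -2 12 1;0 0 0 10 -2 14 1;0 0 0 10 -2 15 1;0 0 0 10 -2 15 1;0 0 0 10 -2 15 1;0 0 0 10 -2 15 1;0 0 0 10 -2 15 1;0 0 0 10 -2 15 1"}}

```text
time_s: 1.87
ee_pos: [0.5144, -0.008, 0.3381]
eef_rot: [-1.571, -0.0, -0.002]
force: [0.1, 0.1, 0.9]
grip_width: 0.094
```

```bash
python3 - <<'E'
from h import *
print(get_obs()["ee_pos"],get_obs()["eef_rot"])
c=cam("wrist");cv2.imwrite("pics/w1.png",c[3][...,::-1])
for col in HUE:
  for ce,st,m in comps(c[3],col):
    pts=np.argwhere(m)[:,::-1].astype(np.float32); (e,r)=cv2.minEnclosingCircle(pts)
    print(col,ce.round(),st,round(r),"z.012",ray(c,e,.012)[:2].round(3),"z.036",ray(c,e,.036)[:2].round(3),"z.072",ray(c,e,.072)[:2].round(3))
E
```

```text
[ 0.5144149  -0.00799599  0.33808955] [-1.57086355e+00 -2.11628081e-04 -1.71788159e-03]
red [368.  99.] [352  65  48  64 754] 33 z.012 [0.647 0.094] z.036 [0.641 0.093] z.072 [0.632 0.092]
red [390.  96.] [ 370   73   42   46 1388] 23 z.012 [0.658 0.095] z.036 [0.652 0.094] z.072 [0.641 0.092]
red [251. 266.] [229 252  44  38 779] 22 z.012 [ 0.456 -0.178] z.036 [ 0.459 -0.167] z.072 [ 0.463 -0.149]
yellow [250. 285.] [235 269  31  34 849] 17 z.012 [ 0.454 -0.199] z.036 [ 0.457 -0.186] z.072 [ 0.462 -0.167]
yellow [356. 317.] [339 305  39  33 470] 20 z.012 [ 0.635 -0.27 ] z.036 [ 0.629 -0.254] z.072 [ 0.62 -0.23]
yellow [362. 333.] [352 329  21   9 126] 10 z.012 [ 0.642 -0.29 ] z.036 [ 0.636 -0.273] z.072 [ 0.627 -0.247]
green [238.  24.] [206   0  53  43 821] 28 z.012 [0.442 0.196] z.036 [0.446 0.19 ] z.072 [0.451 0.181]
green [367. 202.] [348 185  56  52 552] 28 z.012 [ 0.651 -0.075] z.036 [ 0.645 -0.068] z.072 [ 0.635 -0.058]
green [382. 219.] [364 203  38  34 923] 20 z.012 [ 0.661 -0.085] z.036 [ 0.654 -0.078] z.072 [ 0.643 -0.067]
blue [227.  13.] [ 207    0   40   31 1015] 21 z.012 [0.435 0.202] z.036 [0.438 0.196] z.072 [0.444 0.186]
```

View pics/w1.png

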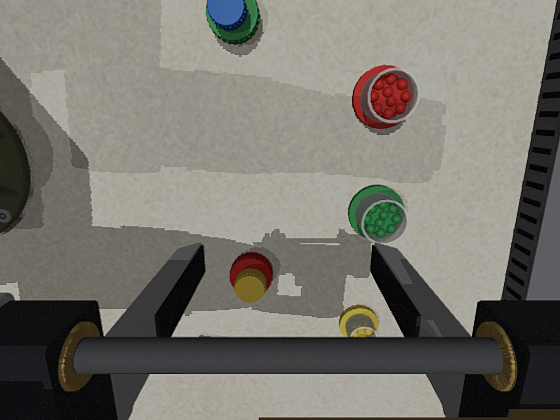

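The wrist view shows the yellow stack at (250,280), the blue/green stack at (235,20), and the red, green and yellow jars at (390,96), (382,219) and (360,325). The fingers open along image x. Next: go above the yellow lid.

>>> {"name": "send_rows", "arguments": {"series": "0 0 0 -1 2 -3 1;0 0 0 -2 5 -6 1;0 0 0 -3 8 -9 1;0 0 0 -4 11 -12 1;0 0 0 -5 14 -15 1;0 0 0 -5.2 17 -16 1;0 0 0 -5.2 20 -16.2 1;0 0 0 -5.2 20 -16.2 1;0 0 0 -5.2 20 -16.2 1;0 0 0 -5.2 20 -16.2 1"}}

```text
time_s: 2.75
ee_pos: [0.4635, -0.1691, 0.1399]
eef_rot: [-1.572, -0.002, -0.0]
force: [0.5, 1.2, 0.6]
grip_width: 0.094
```

```bash
cat >> h.py <<'E'
def look(name,specs,s=110,v=45):
    """specs: (colour, plane z, approx xy, max dist)"""
    o=get_obs();print("tcp",o["ee_pos"].round(4),o["eef_rot"].round(3),"grip",o["grip_width"].round(4))
    c=cam("wrist");cv2.imwrite(f"pics/{name}.png",c[3][...,::-1])
    for col,z in specs:
      for ce,st,m in comps(c[3],col,150,s=s,v=v):
        pts=np.argwhere(m)[:,::-1].astype(np.float32);e,r=cv2.minEnclosingCircle(pts)
        print(col,z,"px",ce.round(),"bbox",st,"r",round(r,1),"circ",ray(c,e,z)[:2].round(4),"bboxc",ray(c,(st[0]+st[2]/2,st[1]+st[3]/2),z)[:2].round(4))
    return c
E
python3 - <<'E'
from h import *
look("w2",[("yellow",.072),("red",.036)])
E
```

```text
Traceback (most recent call last):
  File "h.py", line 26, in look
    o=get_obs();print("tcp",o["ee_pos"].round(4),o["eef_rot"].round(3),"grip",o["grip_width"].round(4))
                                                                              ^^^^^^^^^^^^^^^^^^^^^
AttributeError: 'float' object has no attribute 'round'
```

```bash
sed -i 's/o\["grip_width"\].round(4)/round(o["grip_width"],4)/' h.py
python3 - <<'E'
from h import *
look("w2",[("yellow",.072),("red",.036)])
E
```

```text
tcp [ 0.4635 -0.1691  0.1399] [-1.572 -0.002 -0.   ] grip 0.094
yellow 0.072 px [281. 222.] bbox [ 252  192   59   62 2805] r 30.8 circ [ 0.46 -0.17] bboxc [ 0.4599 -0.1707]
yellow 0.072 px [456. 280.] bbox [427 268  63  32 832] r 32.0 circ [ 0.6013 -0.227 ] bboxc [ 0.601  -0.2217]
yellow 0.072 px [468. 318.] bbox [457 306  20  24 301] r 12.8 circ [ 0.6143 -0.2517] bboxc [ 0.6122 -0.2526]
red 0.036 px [277. 195.] bbox [ 241  170   78   70 1937] r 39.0 circ [ 0.4578 -0.1696] bboxc [ 0.4581 -0.1661]
```

View pics/w2.png

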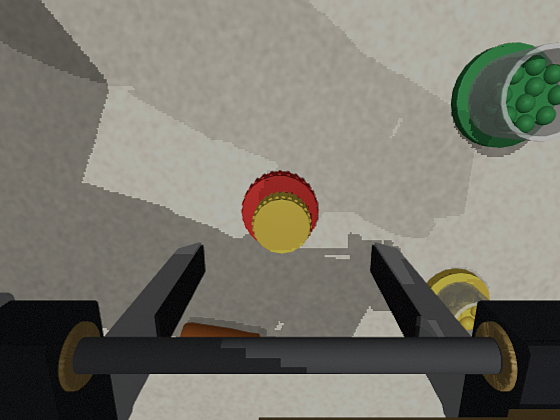

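Yellow lid top is at (281,224), centred at about (0.460, -0.172); the screwdriver handle (220,328) is clear of the jaws.

>>> {"name": "send_rows", "arguments": {"series": "0 0 0 -0.35 2 -0.3 1;0 0 0 -0.35 4 -0.3 1;0 0 0 -0.35 6 -0.3 1;0 0 0 -0.35 8 -0.3 1;0 0 0 -0.35 9.2 -0.3 1;0 0 0 -0.35 9.2 -0.3 1;0 0 0 -0.35 9.2 -0.3 1;0 0 0 -0.35 9.2 -0.3 -0.3;0 0 0 -0.35 9.2 -0.3 -0.3;0 0 0 -0.35 9.2 -0.3 -0.3", "newtons": 15}}

```text
time_s: 3.63
ee_pos: [0.4598, -0.1721, 0.0471]
eef_rot: [-1.572, -0.002, 0.0]
force: [-0.8, 0.0, 0.2]
grip_width: 0.0774
```

>>> {"name": "send_rows", "arguments": {"series": "0 0 0 0 0 0 -0.3;0 0 0 0 0 0 -0.3;0 0 0 0 0 0 -0.3;0 0 0 0 0 0 -0.3;0 0 0 0 0 0 -0.3;0 0 0 0 0 0 -0.3;0 0 0 0 -1 0 -0.3;0 0 0 0 -3 0 -0.3;0 0 0 0 -6 0 -0.3;0 0 0 0 -8 0 -0.3"}}

```text
time_s: 4.47
ee_pos: [0.4595, -0.1721, 0.1286]
eef_rot: [-1.571, -0.001, -0.0]
force: [-0.5, -0.1, 0.2]
grip_width: 0.0438
```

>>> {"name": "send_rows", "arguments": {"series": "0 0 0 2.5 -1 -2.4 -0.3;0 0 0 5 -1 -4.8 -0.3;0 0 0 7.5 -1 -7.2 -0.3;0 0 0 10 -1 -9.6 -0.3;0 0 0 12.5 -1 -12 -0.3;0 0 0 15 -1 -14.4 -0.3;0 0 0 17.5 -1 -16.8 -0.3;0 0 0 17.5 -1 -16.8 -0.3;0 0 0 17.5 -1 -16.8 -0.3;0 0 0 17.5 -1 -16.8 -0.3"}}

```text
time_s: 5.3
ee_pos: [0.6338, -0.3396, 0.136]
eef_rot: [-1.57, 0.001, -0.0]
force: [-0.1, 0.1, 0.3]
grip_width: 0.044
```

```bash
python3 - <<'E'
from h import *
look("w3",[("yellow",.012),("yellow",.006),("yellow",.036)])
E
```

```text
tcp [ 0.6338 -0.3396  0.136 ] [-1.57e+00  1.00e-03 -0.00e+00] grip 0.044
yellow 0.012 px [288. 123.] bbox [ 251   90   76   78 1425] r 38.8 circ [ 0.6358 -0.2736] bboxc [ 0.6357 -0.274 ]
yellow 0.012 px [289. 129.] bbox [ 263  106   49   48 1732] r 24.6 circ [ 0.6341 -0.2743] bboxc [ 0.6344 -0.2748]
yellow 0.012 px [287. 272.] bbox [ 243  224   89   96 6688] r 47.8 circ [ 0.6341 -0.4083] bboxc [ 0.6346 -0.4088]
yellow 0.006 px [288. 123.] bbox [ 251   90   76   78 1425] r 38.8 circ [ 0.6358 -0.2738] bboxc [ 0.6357 -0.2742]
yellow 0.006 px [289. 129.] bbox [ 263  106   49   48 1732] r 24.6 circ [ 0.6341 -0.2745] bboxc [ 0.6344 -0.275 ]
yellow 0.006 px [287. 272.] bbox [ 243  224   89   96 6688] r 47.8 circ [ 0.6341 -0.4112] bboxc [ 0.6346 -0.4117]
yellow 0.036 px [288. 123.] bbox [ 251   90   76   78 1425] r 38.8 circ [ 0.6357 -0.2726] bboxc [ 0.6356 -0.273 ]
yellow 0.036 px [289. 129.] bbox [ 263  106   49   48 1732] r 24.6 circ [ 0.6341 -0.2733] bboxc [ 0.6344 -0.2738]
yellow 0.036 px [287. 272.] bbox [ 243  224   89   96 6688] r 47.8 circ [ 0.6341 -0.3967] bboxc [ 0.6346 -0.3971]
```

View pics/w3.png

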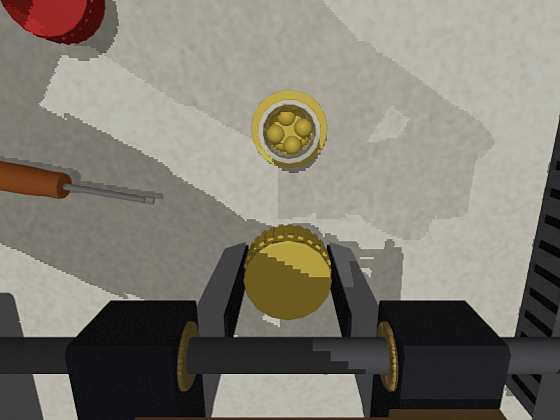

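The jar mouth is at (289,129) and the lid sits level in the jaws (top face about (287,277)). Next, find the lid's offset from the TCP along y.

```bash
python3 - <<'E'
from h import *
c=cam("wrist");o=get_obs()["ee_pos"];print(o)
m=[x for x in comps(c[3],"yellow",150) if x[0][1]>200][0]
b=m[1][1]+m[1][3];z=o[2]+.025
print(ray(c,(287.5,b),z)[1]+.022, ray(c,(m[1][0],275),z)[0],ray(c,(m[1][0]+m[1][2],275),z)[0])
E
```

```text
[ 0.6337946  -0.3392905   0.13692694]
-0.34101879373969174 0.6125221573658455 0.6563242055449174
```

>>> {"name": "send_rows", "arguments": {"series": "0 0 0 0.1 0 2.2 -0.3;0 0 0 0.1 0 4.4 -0.3;0 0 0 0.1 0 6.7 -0.3;0 0 0 0.1 0 6.7 -0.3;0 0 0 0.1 2 6.7 -0.3;0 0 0 0.1 4 6.7 -0.3;0 0 0 0.1 6 6.7 -0.3;0 0 0 0.1 7.3 6.7 -0.3;0 0 0 0.1 8.3 6.7 -0.3;0 0 0 0.1 8.3 6.7 -0.3"}}

```text
time_s: 6.23
ee_pos: [0.6344, -0.2727, 0.0514]
eef_rot: [-1.57, 0.002, -0.0]
force: [0.3, -0.2, -0.8]
grip_width: 0.0439
```

>>> {"name": "send_rows", "arguments": {"series": "0 0 0 0 0 0 -0.3;0 0 0 0 0.1 0 -0.3;0 0 0 0 0.1 0 0.3;0 0 0 0 0.1 0 0.3;0 0 0 0 0.1 0 0.3;0 0 0 0 0.1 0 0.3;0 0 0 0 0.1 0 0.3;0 0 0 0 -2 0 0.3;0 0 0 0 -5 0 0.6;0 0 0 0 -9 0 1"}}

```text
time_s: 7.07
ee_pos: [0.6341, -0.2724, 0.1414]
eef_rot: [-1.569, 0.004, -0.0]
force: [0.5, 0.1, 0.3]
grip_width: 0.0711
```

```bash
python3 - <<'E'
from h import *
c=look("w4",[("yellow",.076),("red",.036)])
E
```

```text
tcp [ 0.6341 -0.2724  0.1414] [-1.569  0.004 -0.   ] grip 0.0711
yellow 0.076 px [289. 212.] bbox [ 254  168   71   86 4083] r 42.7 circ [ 0.6356 -0.2633] bboxc [ 0.636  -0.2637]
red 0.036 px [67. 85.] bbox [  18   40   99   91 6918] r 52.6 circ [ 0.4622 -0.1713] bboxc [ 0.4614 -0.1729]
```

View pics/w4.png

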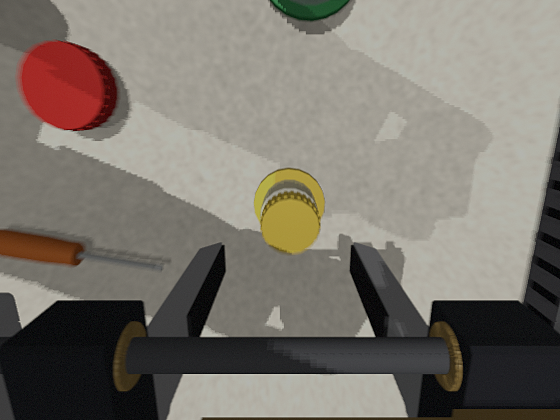

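Yellow lid is seated flat: top face about (290,223), the jar rim just visible above it. Red lid at (65,85). Next, go over the red lid.

>>> {"name": "send_rows", "arguments": {"series": "0 0 0 -3 0 2 1;0 0 0 -6 0 4 1;0 0 0 -9 0 6 1;0 0 0 -12 0 8 1;0 0 0 -15 0 10 1;0 0 0 -17.4 0 10.2 1;0 0 0 -17.4 0 10.2 1;0 0 0 -17.4 0 10.2 1;0 0 0 -17.4 0 10.2 1;0 0 0 -17.4 0 10.2 1"}}

```text
time_s: 7.95
ee_pos: [0.462, -0.1713, 0.1429]
eef_rot: [-1.571, -0.0, -0.0]
force: [0.4, -0.9, -0.4]
grip_width: 0.094
```

```bash
python3 - <<'E'
from h import *
c=look("w5",[("red",.036)])
m=comps(c[3],"red",500)[0][1];b=m[1]+m[3];u=m[0]+m[2]/2
print("from lower edge y",ray(c,(u,b),.036)[1]+.033)
E
```

```text
tcp [ 0.462  -0.1713  0.1429] [-1.571 -0.    -0.   ] grip 0.094
red 0.036 px [281. 206.] bbox [ 244  167   76   78 4527] r 38.7 circ [ 0.4577 -0.1697] bboxc [ 0.4581 -0.1699]
from lower edge y -0.1729583551377981
```

>>> {"name": "send_rows", "arguments": {"series": "0 0 0 -0.4 2.5 -0.1 1;0 0 0 -0.4 5 -0.1 1;0 0 0 -0.4 7.5 -0.1 1;0 0 0 -0.4 10 -0.1 1;0 0 0 -0.4 12 -0.1 1;0 0 0 -0.4 13 -0.1 1;0 0 0 -0.4 13 -0.1 1;0 0 0 -0.4 13 -0.1 0.2;0 0 0 -0.4 13 -0.1 0.2;0 0 0 -0.4 13 -0.1 0.2", "newtons": 20}}

```text
time_s: 8.83
ee_pos: [0.458, -0.1723, 0.0141]
eef_rot: [-1.572, -0.002, -0.0]
force: [-0.2, -0.2, -0.9]
grip_width: 0.0775
```

>>> {"name": "send_rows", "arguments": {"series": "0 0 0 0 0 0 0.1;0 0 0 0 0 0 0.1;0 0 0 0 0 0 0.1;0 0 0 0 0 0 0.1;0 0 0 0 0 0 0.1;0 0 0 0 -1 0 0.1;0 0 0 0 -3 0 0.1;0 0 0 0 -6 0 0.1;0 0 0 0 -9 0 0.1;0 0 0 0 -12 0 0.1"}}

```text
time_s: 9.67
ee_pos: [0.4569, -0.1718, 0.135]
eef_rot: [-1.571, 0.0, -0.0]
force: [0.6, -0.4, -0.5]
grip_width: 0.0656
```

>>> {"name": "send_rows", "arguments": {"series": "0 0 0 2.5 -1 2.5 0.1;0 0 0 5 -2 5 0.1;0 0 0 7.5 -2.5 7.5 0.1;0 0 0 10 -2.5 10 0.1;0 0 0 12.5 -2.5 12.5 0.1;0 0 0 15 -2.5 15 0.1;0 0 0 17 -2.5 17.5 0.1;0 0 0 18.8 -2.5 19.2 0.1;0 0 0 18.8 -2.5 19.2 0.1;0 0 0 18.8 -2.5 19.2 0.1"}}

```text
time_s: 10.5
ee_pos: [0.6452, 0.0208, 0.1579]
eef_rot: [-1.571, 0.001, 0.001]
force: [0.3, -0.8, -1.7]
grip_width: 0.0659
```

```bash
python3 - <<'E'
from h import *
c=look("w6",[("red",.012),("red",.050)]);z=get_obs()["ee_pos"][2]+.036-.0135
m=[x for x in comps(c[3],"red",1500) if x[0][1]>200][0][1];b=m[1]+m[3]
print("lid y",ray(c,(287,b),z)[1]+.033,"x",ray(c,(m[0],275),z)[0],ray(c,(m[0]+m[2],275),z)[0])
E
```

```text
tcp [0.6452 0.0208 0.1579] [-1.571e+00  1.000e-03  1.000e-03] grip 0.0659
red 0.012 px [287. 110.] bbox [246  72  93  96 951] r 47.7 circ [0.6499 0.0939] bboxc [0.6504 0.0935]
red 0.012 px [292. 121.] bbox [ 259   86   69   71 3576] r 35.1 circ [0.6504 0.0927] bboxc [0.6513 0.0922]
red 0.012 px [287. 268.] bbox [  223   202   129   131 13259] r 66.2 circ [ 0.6457 -0.054 ] bboxc [ 0.6462 -0.054 ]
red 0.05 px [287. 110.] bbox [246  72  93  96 951] r 47.7 circ [0.6494 0.0945] bboxc [0.6498 0.0941]
red 0.05 px [292. 121.] bbox [ 259   86   69   71 3576] r 35.1 circ [0.6498 0.0933] bboxc [0.6506 0.093 ]
red 0.05 px [287. 268.] bbox [  223   202   129   131 13259] r 66.2 circ [ 0.6457 -0.0361] bboxc [ 0.6462 -0.0362]
lid y 0.02050719436892097 x 0.6135776020293101 0.6781950552498667
```

View pics/w6.png

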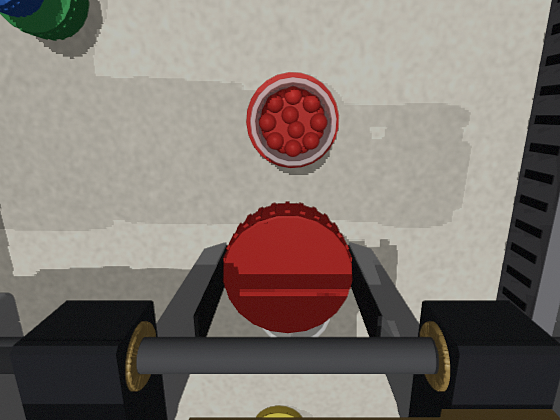

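Jar mouth at (292,121), held lid level at (287,270). Placing.

>>> {"name": "send_rows", "arguments": {"series": "0 0 0 0.2 0 2.4 0.1;0 0 0 0.4 0 4.8 0.1;0 0 0 0.4 0 7.3 0.1;0 0 0 0.4 0 7.3 0.1;0 0 0 0.4 2.5 7.3 0.1;0 0 0 0.4 5 7.3 0.1;0 0 0 0.4 7 7.3 0.1;0 0 0 0.4 8.2 7.3 0.1;0 0 0 0.4 9.2 7.3 0.1;0 0 0 0.4 9.2 7.3 0.1"}}

```text
time_s: 11.38
ee_pos: [0.6487, 0.0922, 0.0648]
eef_rot: [-1.571, 0.002, -0.001]
force: [0.1, -0.6, -1.4]
grip_width: 0.0657
```

>>> {"name": "send_rows", "arguments": {"series": "0 0 0 0 0.1 0 0.1;0 0 0 0 0.1 0 0.1;0 0 0 0 0.1 0 0.8;0 0 0 0 0.1 0 0.8;0 0 0 0 0.1 0 0.8;0 0 0 0 0.1 0 0.8;0 0 0 0 0.1 0 0.8;0 0 0 0 -2 0 1;0 0 0 0 -5 0 1;0 0 0 0 -9 0 1"}}

```text
time_s: 12.22
ee_pos: [0.648, 0.0929, 0.1546]
eef_rot: [-1.571, 0.005, -0.0]
force: [0.2, -0.2, -0.2]
grip_width: 0.0935
```

>>> {"name": "send_rows", "arguments": {"series": "0 0 0 -3 0 1.3 1;0 0 0 -6 0 2.6 1;0 0 0 -9 0 4 1;0 0 0 -12 0 5.5 1;0 0 0 -15 0 7 1;0 0 0 -18 0 8.4 1;0 0 0 -20.5 0 9.8 1;0 0 0 -20.5 0 9.8 1;0 0 0 -20.5 0 9.8 1;0 0 0 -20.5 0 9.8 1"}}

```text
time_s: 13.05
ee_pos: [0.4449, 0.191, 0.1563]
eef_rot: [-1.571, -0.001, 0.0]
force: [0.3, -0.1, -0.1]
grip_width: 0.0936
```

```bash
python3 - <<'E'
from h import *
c=look("w7",[("blue",.072),("green",.036),("red",.086)])
m=max(comps(c[3],"blue",200),key=lambda x:x[1][4] if abs(x[0][0]-285)<60 else 0)[1];b=m[1]+m[3];print("blue y",ray(c,(m[0]+m[2]/2,b),.072)[1]+.022)
h=cv2.cvtColor(c[3],cv2.COLOR_RGB2HSV)
E
```

```text
tcp [0.4449 0.191  0.1563] [-1.571e+00 -1.000e-03  0.000e+00] grip 0.0936
blue 0.072 px [493. 107.] bbox [ 470   70   68   75 1651] r 41.4 circ [0.6074 0.2752] bboxc [0.6054 0.2738]
blue 0.072 px [530. 108.] bbox [517  86  32  44 820] r 21.8 circ [0.6234 0.2739] bboxc [0.6268 0.2735]
blue 0.072 px [285. 209.] bbox [ 257  181   56   58 2500] r 29.0 circ [0.4436 0.1957] bboxc [0.4438 0.1951]
green 0.036 px [289. 184.] bbox [ 250  161   74   67 1763] r 37.0 circ [0.4452 0.1973] bboxc [0.4454 0.1995]
green 0.036 px [432. 405.] bbox [424 391  17  26 270] r 13.3 circ [ 0.5993 -0.0313] bboxc [ 0.6026 -0.032 ]
red 0.086 px [467. 273.] bbox [ 437  247   86   77 1558] r 43.4 circ [0.601  0.1365] bboxc [0.601 0.136]
red 0.086 px [519. 293.] bbox [485 284  69  17 779] r 34.0 circ [0.6348 0.1238] bboxc [0.6341 0.1298]
blue y 0.1924879293426244
```

View pics/w7.png

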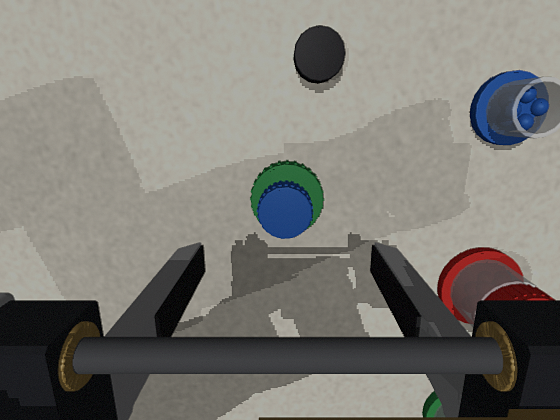

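Blue lid top at (285,211), green beneath at (287,190); black cap at (320,55) is well clear of the jaws.

>>> {"name": "send_rows", "arguments": {"series": "0 0 0 -0.1 2.5 0.2 1;0 0 0 -0.1 5 0.2 1;0 0 0 -0.1 7.5 0.2 1;0 0 0 -0.1 9.5 0.2 1;0 0 0 -0.1 10.7 0.2 1;0 0 0 -0.1 10.7 0.2 1;0 0 0 -0.1 10.7 0.2 1;0 0 0 -0.1 10.7 0.2 -0.3;0 0 0 -0.1 10.7 0.2 -0.3;0 0 0 -0.1 10.7 0.2 -0.3", "newtons": 15}}

```text
time_s: 13.93
ee_pos: [0.4438, 0.1931, 0.0498]
eef_rot: [-1.57, -0.001, -0.0]
force: [1.1, 0.6, -0.2]
grip_width: 0.0773
```

>>> {"name": "send_rows", "arguments": {"series": "0 0 0 0 0 0 -0.3;0 0 0 0 0 0 -0.3;0 0 0 0 0 0 -0.3;0 0 0 0 0 0 -0.3;0 0 0 0 0 0 -0.3;0 0 0 0 0 0 -0.3;0 0 0 0 -1 0 -0.3;0 0 0 0 -3 0 -0.3;0 0 0 0 -6 0 -0.3;0 0 0 0 -9 0 -0.3"}}

```text
time_s: 14.77
ee_pos: [0.4428, 0.1929, 0.1404]
eef_rot: [-1.571, 0.001, -0.0]
force: [-0.6, 0.0, -0.1]
grip_width: 0.0435
```

>>> {"name": "send_rows", "arguments": {"series": "0 0 0 3 -1 0 -0.3;0 0 0 6 -2 0.2 -0.3;0 0 0 9 -2 0.4 -0.3;0 0 0 12 -2 0.6 -0.3;0 0 0 15 -2 0.8 -0.3;0 0 0 18 -2 0.9 -0.3;0 0 0 20 -2 0.9 -0.3;0 0 0 20 -2 0.9 -0.3;0 0 0 20 -2 0.9 -0.3;0 0 0 20 -2 0.9 -0.3"}}

```text
time_s: 15.6
ee_pos: [0.6425, 0.2021, 0.1592]
eef_rot: [-1.571, 0.0, 0.0]
force: [0.0, -0.0, -0.3]
grip_width: 0.0437
```

```bash
python3 - <<'E'
from h import *
c=look("w8",[("blue",.012),("blue",.036)]);z=get_obs()["ee_pos"][2]+.025
m=[x for x in comps(c[3],"blue",1500) if x[0][1]>200][0][1];b=m[1]+m[3]
print("lid y",ray(c,(287,b),z)[1]+.022,"x",ray(c,(m[0],275),z)[0],ray(c,(m[0]+m[2],275),z)[0])
E
```

```text
tcp [0.6425 0.2021 0.1592] [-1.571  0.     0.   ] grip 0.0437
blue 0.012 px [292. 117.] bbox [ 259   84   71   73 1251] r 36.4 circ [0.6492 0.2748] bboxc [0.6497 0.2744]
blue 0.012 px [294. 121.] bbox [ 273   99   44   45 1493] r 22.4 circ [0.6497 0.2742] bboxc [0.6501 0.2735]
blue 0.012 px [287. 268.] bbox [ 245  221   86   94 6424] r 47.0 circ [0.6438 0.1268] bboxc [0.644  0.1261]
blue 0.036 px [292. 117.] bbox [ 259   84   71   73 1251] r 36.4 circ [0.6488 0.2752] bboxc [0.6492 0.2748]
blue 0.036 px [294. 121.] bbox [ 273   99   44   45 1493] r 22.4 circ [0.6492 0.2746] bboxc [0.6496 0.2739]
blue 0.036 px [287. 268.] bbox [ 245  221   86   94 6424] r 47.0 circ [0.6437 0.1381] bboxc [0.6439 0.1374]
lid y 0.2032394777499449 x 0.622265021752495 0.6646247286074121
```

View pics/w8.png

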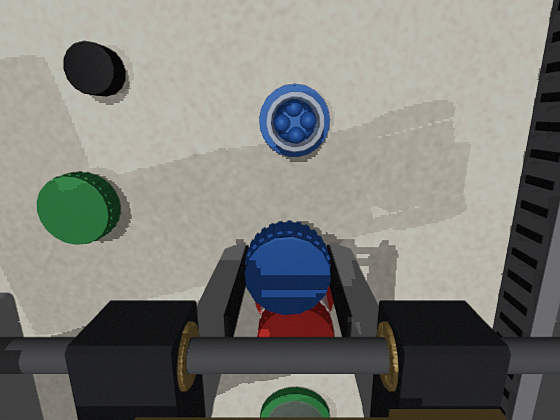

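Jar mouth at (294,120), blue lid level at (288,270), and green is undisturbed upright at (78,207). Placing.

>>> {"name": "send_rows", "arguments": {"series": "0 0 0 0.3 0 2.4 -0.3;0 0 0 0.6 0 4.8 -0.3;0 0 0 0.6 0 7.1 -0.3;0 0 0 0.6 0 7.1 -0.3;0 0 0 0.6 2.5 7.1 -0.3;0 0 0 0.6 5 7.1 -0.3;0 0 0 0.6 7.5 7.1 -0.3;0 0 0 0.6 9.4 7.1 -0.3;0 0 0 0.6 10.4 7.1 -0.3;0 0 0 0.6 10.4 7.1 -0.3"}}

```text
time_s: 16.48
ee_pos: [0.6482, 0.2726, 0.0537]
eef_rot: [-1.572, 0.002, 0.0]
force: [-1.0, -0.4, 0.4]
grip_width: 0.0434
```

>>> {"name": "send_rows", "arguments": {"series": "0 0 0 0 0.1 0 -0.3;0 0 0 0 0.1 0 -0.3;0 0 0 0 0.1 0 0.3;0 0 0 0 0.1 0 0.3;0 0 0 0 0.1 0 0.3;0 0 0 0 0.1 0 0.3;0 0 0 0 0.1 0 0.3;0 0 0 0 -2 0 0.3;0 0 0 0 -5 0 0.6;0 0 0 0 -9 0 1"}}

```text
time_s: 17.32
ee_pos: [0.6481, 0.2726, 0.1434]
eef_rot: [-1.572, 0.005, -0.0]
force: [0.2, 0.6, 0.2]
grip_width: 0.0711
```

>>> {"name": "send_rows", "arguments": {"series": "0 0 0 -3 0 -1.3 1;0 0 0 -6 0 -2.6 1;0 0 0 -9 0 -4 1;0 0 0 -12 0 -5.5 1;0 0 0 -15 0 -7 1;0 0 0 -18 0 -7.9 1;0 0 0 -20.3 0 -7.9 1;0 0 0 -20.3 0 -7.9 1;0 0 0 -20.3 0 -7.9 1;0 0 0 -20.3 0 -7.9 1"}}

```text
time_s: 18.15
ee_pos: [0.447, 0.1943, 0.1453]
eef_rot: [-1.57, -0.001, 0.0]
force: [0.4, -0.4, -0.2]
grip_width: 0.0938
```

```bash
python3 - <<'E'
from h import *
c=look("w9",[("green",.036)])
m=[x for x in comps(c[3],"green",1500) if abs(x[0][0]-285)<60][0][1];b=m[1]+m[3];print("y",ray(c,(m[0]+m[2]/2,b),.036)[1]+.033)
E
```

```text
tcp [0.447  0.1943 0.1453] [-1.57e+00 -1.00e-03  0.00e+00] grip 0.0938
green 0.036 px [284. 204.] bbox [ 247  166   75   76 4385] r 38.0 circ [0.4451 0.1974] bboxc [0.4453 0.1969]
green 0.036 px [435. 410.] bbox [426 399  18  18 199] r 10.6 circ [ 0.6007 -0.0235] bboxc [ 0.6022 -0.0228]
y 0.1946062032867831
```

View pics/w9.png

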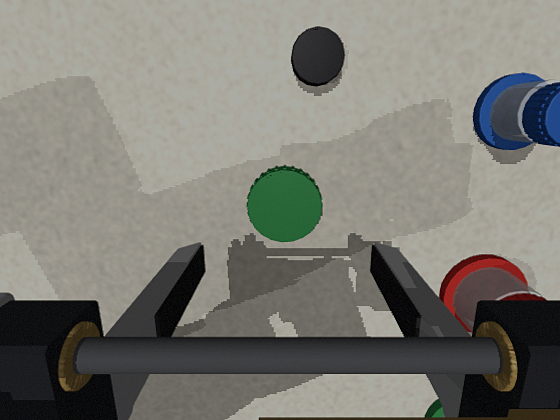

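Green lid at (285,205), blue lid on its jar at (545,113). Grasping green.

>>> {"name": "send_rows", "arguments": {"series": "0 0 0 -0.2 2.5 0.1 1;0 0 0 -0.2 5 0.1 1;0 0 0 -0.2 7.5 0.1 1;0 0 0 -0.2 10 0.1 1;0 0 0 -0.2 12 0.1 1;0 0 0 -0.2 13.2 0.1 1;0 0 0 -0.2 13.2 0.1 1;0 0 0 -0.2 13.2 0.1 0.2;0 0 0 -0.2 13.2 0.1 0.2;0 0 0 -0.2 13.2 0.1 0.2", "newtons": 20}}

```text
time_s: 19.03
ee_pos: [0.445, 0.1952, 0.0139]
eef_rot: [-1.57, -0.002, -0.0]
force: [0.4, -0.0, 0.1]
grip_width: 0.0777
```

>>> {"name": "send_rows", "arguments": {"series": "0 0 0 0 0 0 0.1;0 0 0 0 0 0 0.1;0 0 0 0 0 0 0.1;0 0 0 0 0 0 0.1;0 0 0 0 0 0 0.1;0 0 0 0 -1 0 0.1;0 0 0 0 -3 0 0.1;0 0 0 0 -6 0 0.1;0 0 0 0 -10 0 0.1;0 0 0 0 -14 0 0.1"}}

```text
time_s: 19.87
ee_pos: [0.4435, 0.1948, 0.1549]
eef_rot: [-1.571, 0.001, -0.0]
force: [0.2, 0.6, -0.1]
grip_width: 0.0653
```

>>> {"name": "send_rows", "arguments": {"series": "0 0 0 2 0 -3.4 0.1;0 0 0 4 0 -6.8 0.1;0 0 0 6 0 -10.2 0.1;0 0 0 8 0 -13.6 0.1;0 0 0 10 0 -17 0.1;0 0 0 12 0 -20.4 0.1;0 0 0 14 0 -23.8 0.1;0 0 0 16 0 -27.2 0.1;0 0 0 18 0 -30.6 0.1;0 0 0 20 0 -34 0.1"}}

```text
time_s: 20.7
ee_pos: [0.6446, -0.1468, 0.1536]
eef_rot: [-1.571, 0.0, -0.0]
force: [-0.4, 0.3, 0.1]
grip_width: 0.0656
```

>>> {"name": "send_rows", "arguments": {"series": "0 0 0 0 0 0 0.1;0 0 0 0 0 0 0.1;0 0 0 0 0 0 0.1;0 0 0 0 0 0 0.1;0 0 0 0 0 0 0.1;0 0 0 0 0 0 0.1;0 0 0 0 0 0 0.1;0 0 0 0 0 0 0.1;0 0 0 0 0 0 0.1;0 0 0 0 0 0 0.1"}}

```text
time_s: 21.53
ee_pos: [0.6442, -0.1449, 0.153]
eef_rot: [-1.571, 0.0, 0.0]
force: [-0.3, -0.7, -0.8]
grip_width: 0.066
```

```bash
python3 - <<'E'
from h import *
c=look("w10",[("green",.012),("green",.050)]);z=get_obs()["ee_pos"][2]+.036-.0135
m=[x for x in comps(c[3],"green",1500) if x[0][1]>200][0][1];b=m[1]+m[3]
print("lid y",ray(c,(287,b),z)[1]+.033,"x",ray(c,(m[0],275),z)[0],ray(c,(m[0]+m[2],275),z)[0])
E
```

```text
tcp [ 0.6442 -0.1449  0.153 ] [-1.571  0.     0.   ] grip 0.066
green 0.012 px [283. 106.] bbox [249  76  93  96 780] r 48.1 circ [ 0.6518 -0.0753] bboxc [ 0.6522 -0.0756]
green 0.012 px [296. 125.] bbox [ 262   90   69   71 3611] r 35.1 circ [ 0.6522 -0.0765] bboxc [ 0.6531 -0.0769]
green 0.012 px [287. 268.] bbox [  223   202   130   131 13177] r 65.9 circ [ 0.6449 -0.2174] bboxc [ 0.6457 -0.2174]
green 0.05 px [283. 106.] bbox [249  76  93  96 780] r 48.1 circ [ 0.651  -0.0744] bboxc [ 0.6513 -0.0746]
green 0.05 px [296. 125.] bbox [ 262   90   69   71 3611] r 35.1 circ [ 0.6513 -0.0754] bboxc [ 0.6521 -0.0757]
green 0.05 px [287. 268.] bbox [  223   202   130   131 13177] r 65.9 circ [ 0.6449 -0.1996] bboxc [ 0.6455 -0.1995]
lid y -0.14526026498025169 x 0.6125048187222529 0.6776764303733159
```

View pics/w10.png

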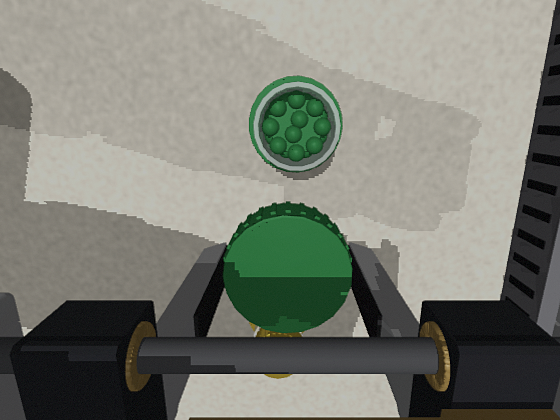

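Green jar mouth at (295,124), lid level at (288,270). Placing.

>>> {"name": "send_rows", "arguments": {"series": "0 0 0 0.3 0 2.4 0.1;0 0 0 0.7 0 4.8 0.1;0 0 0 0.7 0 7 0.1;0 0 0 0.7 0 7 0.1;0 0 0 0.7 2.5 7 0.1;0 0 0 0.7 5 7 0.1;0 0 0 0.7 7 7 0.1;0 0 0 0.7 8 7 0.1;0 0 0 0.7 8.8 7 0.1;0 0 0 0.7 8.8 7 0.1"}}

```text
time_s: 22.42
ee_pos: [0.6511, -0.0753, 0.0643]
eef_rot: [-1.571, 0.001, -0.0]
force: [-0.3, -0.2, -0.4]
grip_width: 0.0656
```

>>> {"name": "send_rows", "arguments": {"series": "0 0 0 0 0.1 0 0.1;0 0 0 0 0.1 0 0.1;0 0 0 0 0.1 0 0.8;0 0 0 0 0.1 0 0.8;0 0 0 0 0.1 0 0.8;0 0 0 0 0.1 0 0.8;0 0 0 0 0.1 0 0.8;0 0 0 0 -2 0 1;0 0 0 0 -5 0 1;0 0 0 0 -9 0 1"}}

```text
time_s: 23.25
ee_pos: [0.65, -0.0748, 0.1536]
eef_rot: [-1.57, 0.005, -0.0]
force: [0.9, 0.1, -0.1]
grip_width: 0.0936
```

>>> {"name": "send_rows", "arguments": {"series": "0 0 0 -3 -2 0 1;0 0 0 -6 -4 0 1;0 0 0 -9 -7 0 1;0 0 0 -11 -10 0 1;0 0 0 -13 -13 0 1;0 0 0 -15 -16 0 1;0 0 0 -15 -18 0 1;0 0 0 -15 -18 0 1;0 0 0 -15 -18 0 1;0 0 0 -15 -18 0 1"}}

```text
time_s: 24.08
ee_pos: [0.5011, -0.0749, 0.3339]
eef_rot: [-1.571, 0.001, -0.0]
force: [1.3, -0.3, -0.0]
grip_width: 0.0942
```

```bash
python3 - <<'E'
from h import *
J={"red":((.650,.0935),.033,.086),"green":((.6517,-.0755),.033,.086),"blue":((.6495,.2745),.022,.076),"yellow":((.6355,-.274),.022,.076)}
ims=[]
for n in("scene","side"):
    c=cam(n);im=c[3].copy();th=np.linspace(0,2*np.pi,60)
    for col,(p,r,z) in J.items():
        # expected top-face outline of each seated lid, drawn for comparison
        q=np.array([proj(c,(p[0]+r*np.cos(a),p[1]+r*np.sin(a),z)) for a in th])
        cv2.polylines(im,[np.round(q*16).astype(np.int32)],True,(255,255,255),1,cv2.LINE_AA,4)
    a=(230,140,200,240) if n=="scene" else (155,150,170,210)
    ims.append(cv2.resize(im[a[1]:a[1]+a[3],a[0]:a[0]+a[2]],(400,600 if n=="scene" else 500),interpolation=cv2.INTER_CUBIC))
H=[cv2.copyMakeBorder(i,0,600-len(i),0,0,cv2.BORDER_CONSTANT) for i in ims]
cv2.imwrite("pics/fin.png",np.hstack(H)[...,::-1])
E
```

```text
(no output)
```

View pics/fin.png

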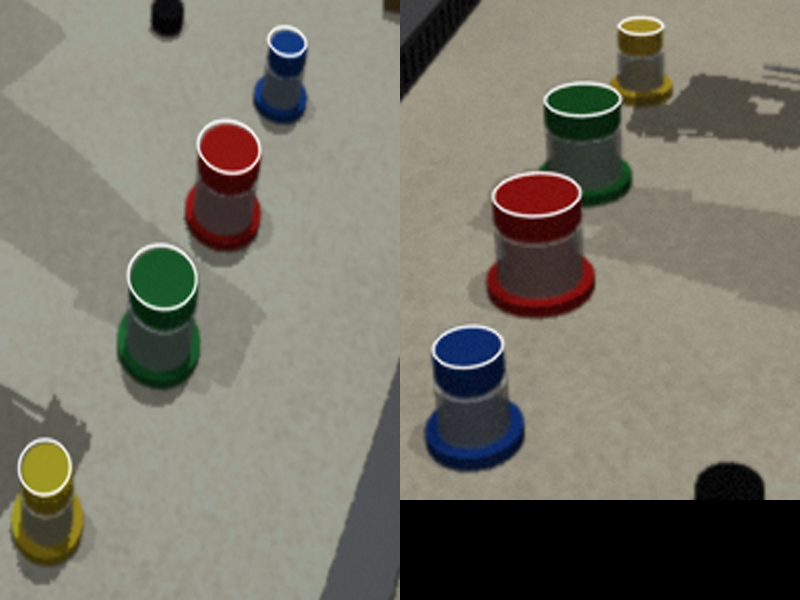

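All four lids lie flat on their jars. The expected seated outlines match the top faces in both views: scene crop blue (287,42), red (228,148), green (162,277), yellow (45,467), and the same four in the side crop.

```bash
python3 -c "
from station import *
o=get_obs();print(o['time_s'],o['joint_vel'].round(3));print(hand_in())"
```

```text
24.1833 [-0.    -0.    -0.004  0.     0.001  0.001]
the job is handed in; nothing more can be done
None
```

I took both stacks apart and put each lid on the jar with balls of its own colour: yellow, red, blue, then green. I handed the job in at about 24 s of robot time, with the gripper raised clear and touching nothing.

- **Lids:** in the last scene and side views, the expected seated outlines, drawn at the measured jar centres, match all four lid tops. The lids look level and centred to within a few mm.
- **Forces:** the wrist force read at the end of each move stayed at about 2 N or less.
- **Bystanders:** the black cap is still in place in the pictures. The screwdriver was undisturbed when last seen after the yellow lid was placed. I did not measure either one's displacement at the end, but the arm did not go near them.

No checks failed or disagreed; the hand-in gave no verdict.

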